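# Clear the sorting board and stack the instrument cases on it

### The job

Take the scraper and sweep every loose vial cap off the white board into its trough, without touching the caps with the fingers; then stand the scraper back in its parking tray. On the cleared board, stack all the blue instrument cases squarely one on another within the corner marks, and leave the bin, bottle and kidney dish where they are.

Things in the scene. Friction and masses are not known exactly. Their poses are not given: they have to be found in the camera images.
- board: Fixed white board with a steel trough on its -y side. Origin: on the table under the plate's centre; x along the trough, -y towards it, z up. Plate 220 (x) by 260 (y) mm, top 40 mm above the table. Fences 5 mm thick, 20 mm above the plate, on its +x, -x, +y edges (free inside: x -105 to 105, y up to 125 mm). The edge y = -130 mm is open and drops straight into the trough.
- stack_spot (a point): Centre of the stacking place, which is the plate's centre, on its top surface (40 mm above the table), axes as the board's. Black corner marks on the plate frame it, 110 (x) by 52 (y) mm inside: the size of a case, long side along x.
- trough (a point): Centre of the trough's inner floor, 5 mm above the table, axes as the board's. Inside, the trough is 210 mm (x) by 85 mm (y); its outer and end walls are 5 mm thick and reach 60 mm above the table, the side at the board is the board's own edge, 40 mm above the table.
- park: Fixed shallow steel parking tray of the scraper, outside 160 (x) by 60 (y) mm and 14 mm high, walls and floor 5 mm; origin under its centre on the table, x along its length.
- scraper: Loose hand scraper that stands by itself. Origin: centre of its underside, z up when standing, x along the blade. Blade: a grey block 120 (x) by 20 (y) by 30 mm high. On its middle stands a black upright grip 60 (x) by 16 (y) mm, from 30 to 78 mm above the underside: pinch it across y from above. About 150 g. It starts standing in the parking tray.
- cap1: Loose screw cap of a vial, a grey disc 24 mm in diameter and 16 mm high, 12 g; origin at its middle, z along its axis. Starts lying flat on the board's plate. May be absent.
- cap2: Loose screw cap of a vial, a grey disc 24 mm in diameter and 16 mm high, 12 g; origin at its middle, z along its axis. Starts lying flat on the board's plate. May be absent.
- cap3: Loose screw cap of a vial, a grey disc 24 mm in diameter and 16 mm high, 12 g; origin at its middle, z along its axis. Starts lying flat on the board's plate. May be absent.
- cap4: Loose screw cap of a vial, a grey disc 24 mm in diameter and 16 mm high, 12 g; origin at its middle, z along its axis. Starts lying flat on the board's plate. May be absent.
- cap5: Loose screw cap of a vial, a grey disc 24 mm in diameter and 16 mm high, 12 g; origin at its middle, z along its axis. Starts lying flat on the board's plate. May be absent.
- cap6: Loose screw cap of a vial, a grey disc 24 mm in diameter and 16 mm high, 12 g; origin at its middle, z along its axis. Starts lying flat on the board's plate. May be absent.
- cap7: Loose screw cap of a vial, a grey disc 24 mm in diameter and 16 mm high, 12 g; origin at its middle, z along its axis. Starts lying flat on the board's plate. May be absent.
- case1: Loose flat blue instrument case, closed, 110 (x) by 52 (y) by 22 mm high, about 160 g; origin at its middle, z along its thickness. All are alike, top and bottom too: either face may lie up. Starts lying on the table, left of the board. May be absent.
- case2: Loose flat blue instrument case, closed, 110 (x) by 52 (y) by 22 mm high, about 160 g; origin at its middle, z along its thickness. All are alike, top and bottom too: either face may lie up. Starts lying on the table, left of the board. May be absent.
- case3: Loose flat blue instrument case, closed, 110 (x) by 52 (y) by 22 mm high, about 160 g; origin at its middle, z along its thickness. All are alike, top and bottom too: either face may lie up. Starts lying on the table, left of the board. May be absent.
- case4: Loose flat blue instrument case, closed, 110 (x) by 52 (y) by 22 mm high, about 160 g; origin at its middle, z along its thickness. All are alike, top and bottom too: either face may lie up. Starts lying on the table, left of the board. May be absent.
- sharps: Bystander: yellow sharps bin with a red lid, 150 mm wide, 220 mm high; origin: centre of its underside.
- bottle: Bystander: white disinfectant bottle, 66 mm wide, 190 mm high; origin: centre of its underside.
- kidney: Bystander: steel kidney dish, about 110 by 220 mm, 38 mm high; origin: underside, about its middle.

How it is judged:
On the way, in this order (a step that is already met when the one before it is completed fails the run):
1. all caps lie in the trough (x of cap1 in the frame of trough between -0.106 and 0.106 m and y of cap1 in the frame of trough between -0.0435 and 0.0435 m and z of each of cap1, cap2, cap3, cap4, cap5, cap6, cap7 in the frame of trough below 0.034 m and x of cap2 in the frame of trough between -0.106 and 0.106 m and y of cap2 in the frame of trough between -0.0435 and 0.0435 m and x of cap3 in the frame of trough between -0.106 and 0.106 m and y of cap3 in the frame of trough between -0.0435 and 0.0435 m and x of cap4 in the frame of trough between -0.106 and 0.106 m and y of cap4 in the frame of trough between -0.0435 and 0.0435 m and x of cap5 in the frame of trough between -0.106 and 0.106 m and y of cap5 in the frame of trough between -0.0435 and 0.0435 m and x of cap6 in the frame of trough between -0.106 and 0.106 m and y of cap6 in the frame of trough between -0.0435 and 0.0435 m and x of cap7 in the frame of trough between -0.106 and 0.106 m and y of cap7 in the frame of trough between -0.0435 and 0.0435 m), for 0.2 s.
2. the scraper stands in its parking tray again (horizontal distance between scraper and park below 0.03 m and z of scraper in the frame of park below 0.012 m and angle between scraper's own z axis and vertical below 0.15 rad), for 0.2 s.
3. all cases are stacked squarely in the marked place (horizontal distance between each of case1, case2, case3, case4 and stack_spot below 0.01 m and angle between the x axis of each of case1, case2, case3, case4 and the x axis of board, either way round below 0.14 rad and angle between the z axis of each of case1, case2, case3, case4 and the z axis of board, either way round below 0.08 rad and height (world z) of case1 between 0.046 and 0.126 m and height (world z) of case2 between 0.046 and 0.126 m and height (world z) of case3 between 0.046 and 0.126 m and height (world z) of case4 between 0.046 and 0.126 m), for 0.2 s.
At the end, for the whole second after the job is handed in: Every cap lies in the trough; the scraper stands upright in its parking tray (centre within 30 mm, 0.15 rad); all cases lie flat in one pile on the board, each within 10 mm of the centre of the marked place and 0.14 rad of the board's x axis (all of step 1 and all of step 2 and all of step 3); the robot touches nothing.
It fails at once if the fingers touch a cap (over 1 N) (contact force between the fingers and cap1 above 1 N or contact force between the fingers and cap2 above 1 N or contact force between the fingers and cap3 above 1 N or contact force between the fingers and cap4 above 1 N or contact force between the fingers and cap5 above 1 N or contact force between the fingers and cap6 above 1 N or contact force between the fingers and cap7 above 1 N).
It fails at once if a bystander is moved by over 30 mm (distance of any of sharps, bottle, kidney from where it was at the start of the episode above 0.03 m).
Of cap1, cap2, cap3, cap4, cap5, cap6, cap7 only 4 to 7 are there at a start; the rules pass over those that are not, and their reading is None.
Of case1, case2, case3, case4 only 3 to 4 are there at a start; the rules pass over those that are not, and their reading is None.
At some moment in a run one of cap1, cap2, cap3, cap4, cap5, cap6, case1, case2, case3, case4 may be knocked a few centimetres aside while the robot is not near it.
It also fails if it takes over 208 s, if anything falls off the work surface, if the arm or the gripper's body presses on something with over 40 N, if the wrist force passes 120 N, or if a joint passes its speed limit or range.

### The arm

A 7-joint arm with a two-finger parallel gripper is mounted at the origin on the work surface. World frame = base frame: x ahead of the robot, y to its left, z up, the work surface at z = 0. Lengths are in m, angles in rad, forces in N, time in s.
With the tool pointing down it reaches from about 0.425 to 0.975 m from the base axis. Payload 16.7 kg.
Tool frame: the origin (TCP) lies at the very end of the fingers, on their centre line; the grasp point (between the pads) lies 19 mm behind it; z points along the fingers, y is the line along which they close (so a half turn about z gives the same grasp; the last joint's range is limited). The gripper opens to 85 mm and grips with 20 to 120 N. Pads are 22 mm wide; open, the fingers measure 114 mm over their backs; the gripper's body (76 mm by 85 mm) begins 54 mm behind the grasp point. The pads swing forward as they close: fully open they stand 13 mm farther back than shut.
Start: joints at [1.032, 0.426, 0.074, 1.606, -0.034, 1.111, -0.067], TCP at [0.256, -0.624, 0.231] pointing down, gripper open.
Joint ranges: [-2.85, 2.85], [-0.5, 2.14], [-1.23, 1.37], [0.21, 2.46], [-1.02, 4.16], [0.16, 2.05], [-2.73, 2.73]. Speed limits (rad/s): [1.89, 1.89, 2.39, 2.39, 3.01, 3.01, 3.01].

### API

Orientations are given as a rotation vector (axis times angle).
In Python, from station import env gives the robot as it stands. The module is installed in compiled form; this text tells all that it offers.
- The arm moves only by the tool apply_moves, never from a script. Its argument "motion" is a list of rows, each an object with "slide": the shift along the tool's x, y, z in mm, a list of three; "turn": the turn, a rotation vector about the tool's x, y, z in degrees, a list of three; "gripper": the finger opening in mm, from 0 to 85.4. A call has 1 to 12 rows; each row is the pose to reach, as a shift and turn from the pose commanded when the call began, along the tool's axes at that moment; what a row does not reach only later rows make up. A row lasts 1/12 s, in which the tool goes at most 41.7 mm and 7.16 degrees, less where a joint would pass 70% of its speed; a pose out of reach is approached as far as the arm can. A call with a gripper value outside its range is refused whole. The fingers move at their own pace and stop on an object; "force" is the grip in N (left out, the last holds). Time passes only in rows, so rows that repeat a pose let the fingers close. It gives the time, the measured TCP pose, the force, the opening and the grip force at its end, in the units of the state.
- env.sense(): the state, without advancing time (a new reading comes with each control period).
- env.read_camera(name): name is "side" or "top"; returns a dict with "frame" (384x512x3 uint8, blue, green, red), "mtx" (3x3 intrinsics, pixels), "k1" (the pictures are not rectified: a ray, as slopes to the right and down, at radius r is drawn at 1 + k1 r^2 times it, then the intrinsics apply), "pose" (4x4, takes a point from camera to world coordinates). Camera axes: x right, y down, z forward; pixel columns grow to the right and rows downward; lengths in m; the calibration is good to about 2 mm. A picture is of the moment at which its call begins. There is no depth.
- env.finish_job(): hands the job in; it is judged then, once.
Trained networks look in a picture, given as the dict that the camera call returned (one of the last four; its "shot" number tells which), for a name from the list of things; names that differ only in an ending like _2 or _b are one class to them, and where a whole thing is asked for, a point or a joint stands for the part that bears it (a point fixed in the world has none). Each returns a list of dicts, best first, with "score" (0 to 1); they miss things now and then, are a little off and sometimes report something else, mostly with a low value. They report only what shows in the picture. A call takes as long as a camera call.
- env.recognise(picture, label): "location" ([column, row] in pixels, amid what is visible of it).
- env.outline_of(picture, label): "mask" (384x512 bool, what is visible of it) and "location" ([column, row] in pixels, amid what is visible of it).
- env.mark_of(picture, label): "location" ([column, row] in pixels: a listed point, or the origin of a listed thing).
The state is a dict: "time": time; "joints": joint angles; "joint_velocities": joint speeds; "joint_efforts": joint torques, N m; "eef_pos": TCP position; "orientation": TCP orientation; "force": force on the tool from outside, world axes, zero at the start; "torque": the same for the moment, N m; "gripper_width": finger opening in m; "gripper_force": force on a finger pad.
Only numpy, scipy, OpenCV 4.12 (cv2) and the standard library are available. Lean on these libraries where they do the work, as an engineer would, in place of code of your own. Each camera call takes 0.05 s, during which the arm holds its last target. There are 200 camera calls.

## Working session

There is one attempt and no reset: what is moved stays moved. The work goes in short steps, Python scripts to look and compute and a tool call to move; the robot and the scene stay as the last step left them, time stands still between calls to the robot, and variables do not carry over. Pictures are saved under pics/ and viewed, at most 14 in all, crops included, and the job is handed in when it is done.

Besides the shell and the picture viewer there is one more tool, called as a command line: name --argument value ..., lists and objects as JSON in quotes. apply_moves: Moves the arm, as the interface text tells. Its arguments: {"type":"object","properties":{"motion":{"type":"array","items":{"type":"object","properties":{"slide":{"type":"array","items":{"type":"number"}},"turn":{"type":"array","items":{"type":"number"}},"gripper":{"type":"number"}}}},"force":{"type":"number"}},"required":["motion"]}

```bash
mkdir -p pics
cat > h.py <<'E'
import numpy as np, cv2
from scipy.spatial.transform import Rotation as R
from station import env
def ray(p,uv):
    K=p["mtx"];u=np.array([(uv[0]-K[0,2])/K[0,0],(uv[1]-K[1,2])/K[1,1]]);v=u.copy()
    for _ in range(30): v=u/(1+p["k1"]*(v@v))
    T=np.array(p["pose"]);d=T[:3,:3]@np.array([v[0],v[1],1]);return T[:3,3],d
def at(p,uv,z):
    o,d=ray(p,uv);return o+d*(z-o[2])/d[2]
def proj(p,X):
    T=np.array(p["pose"]);c=T[:3,:3].T@(np.array(X)-T[:3,3]);v=c[:2]/c[2];v=v*(1+p["k1"]*(v@v));K=p["mtx"]
    return np.array([K[0,0]*v[0]+K[0,2],K[1,1]*v[1]+K[1,2]])
def state():
    s=env.sense();print(s["time"],np.round(s["eef_pos"],4),np.round(s["orientation"],3),"\n",np.round(R.from_rotvec(s["orientation"]).as_matrix(),3),np.round(s["joints"],2),s["gripper_width"],s["gripper_force"],np.round(s["force"],1))
    return s
E
cat > a.py <<'E'
from h import *
state()
for n in("top","side"):
    p=env.read_camera(n);cv2.imwrite(f"pics/{n}0.png",p["frame"]);T=p["pose"];print(n,np.round(T,3).tolist(),np.round(p["mtx"],1).tolist(),p["k1"])
    for l,z in(("board",0),("stack_spot",.04),("trough",.005),("park",0),("scraper",.005),("cap1",.048),("case1",.011),("sharps",0),("bottle",0),("kidney",0)):
        for d in env.mark_of(p,l)[:8]:
            if d["score"]>.25:print(l,round(d["score"],2),np.round(d["location"],1),np.round(at(p,d["location"],z),4))
E
python3 a.py
```

```text
0.0 [ 0.2563 -0.624   0.2306] [-3.081e+00 -6.080e-01  1.000e-03] 
 [[ 0.925  0.38  -0.001]
 [ 0.38  -0.925  0.001]
 [-0.    -0.001 -1.   ]] [ 1.03  0.43  0.07  1.61 -0.03  1.11 -0.07] 0.08548468932096313 0.0 [-0.7  0.3 -0. ]
top [[0.017, -0.985, 0.174, 0.381], [-1.0, -0.02, -0.013, -0.09], [0.016, -0.174, -0.985, 1.298], [0.0, 0.0, 0.0, 1.0]] [[359.6, 0.0, 249.5], [0.0, 359.6, 188.5], [0.0, 0.0, 1.0]] -0.105334661693473
board 0.65 [229.1 201.4] [ 0.5609 -0.033   0.    ]
stack_spot 0.84 [226.4 201.7] [ 0.5541 -0.0253  0.04  ]
stack_spot 0.51 [238.9 221.9] [ 0.4837 -0.071   0.04  ]
trough 0.65 [273.3 212.4] [ 0.5232 -0.194   0.005 ]
park 0.83 [325.3 224.2] [ 0.4839 -0.3843  0.    ]
scraper 0.73 [323.6 224.9] [ 0.4809 -0.3769  0.005 ]
scraper 0.43 [237.8 225.6] [ 0.4732 -0.0668  0.005 ]
cap1 0.58 [254.  182.9] [ 0.6221 -0.1214  0.048 ]
cap1 0.54 [247.3 212.7] [ 0.5157 -0.0997  0.048 ]
cap1 0.53 [240.  225.4] [ 0.471  -0.0752  0.048 ]
cap1 0.51 [225.2 183.1] [ 0.6193 -0.0196  0.048 ]
cap1 0.46 [220.5 201.3] [ 0.554 -0.005  0.048]
cap1 0.41 [220.7 214.9] [ 0.5062 -0.0071  0.048 ]
case1 0.
[... 1149 characters left out ...]
.005 ]
cap1 0.6 [259.2 218.7] [ 0.5649 -0.0101  0.048 ]
cap1 0.54 [244.5 212. ] [ 0.6183 -0.0131  0.048 ]
cap1 0.53 [294.9 215.4] [ 0.4719 -0.0734  0.048 ]
cap1 0.44 [259.9 190.4] [ 0.6174 -0.1189  0.048 ]
cap1 0.41 [277.4 228.5] [ 0.4985 -0.0013  0.048 ]
case1 0.93 [234.8 354.7] [0.4337 0.3831 0.011 ]
case1 0.81 [183.6 321.5] [0.5968 0.3684 0.011 ]
case1 0.7 [255.4 304.6] [0.4509 0.237  0.011 ]
case1 0.61 [204.1 281.4] [0.6131 0.2401 0.011 ]
case1 0.55 [264.9 227.6] [ 0.5459 -0.0134  0.011 ]
sharps 0.87 [324.7 131.1] [ 0.5538 -0.5735  0.    ]
bottle 0.83 [356.2 144.5] [ 0.4155 -0.5523  0.    ]
bottle 0.69 [292. 216.] [ 0.4921 -0.1053  0.    ]
kidney 0.95 [183.9 217.5] [0.8025 0.0633 0.    ]
```

Run:
```python
import cv2
a=cv2.imread("pics/top0.png")[110:270,80:420];cv2.imwrite("pics/t0c.png",cv2.resize(a,(800,376),interpolation=cv2.INTER_CUBIC))
a=cv2.imread("pics/side0.png")[100:384,130:430];cv2.imwrite("pics/s0c.png",cv2.resize(a,(633,600),interpolation=cv2.INTER_CUBIC))
```

```text
(no output)
```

View pics/t0c.png

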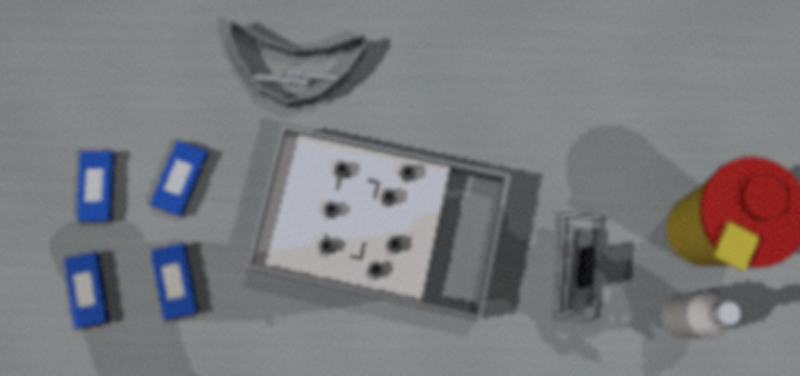

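View pics/s0c.png

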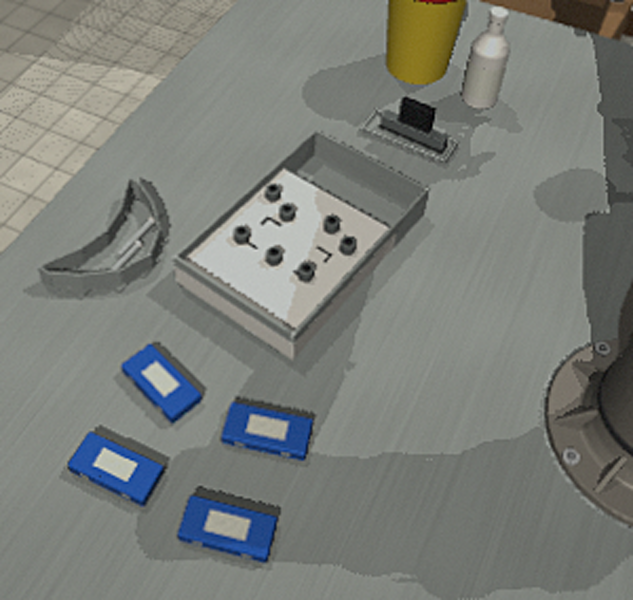

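The pictures show 7 caps, 4 blue cases, the scraper in its tray, and the board turned by about -11°. Next I fit box silhouettes to the masks in both views.

```bash
cat >> h.py <<'E'
from scipy.optimize import minimize
def box(x,y,yaw,L,W,z0,z1):
    c=np.array([[sx*L/2,sy*W/2,z] for sx in(-1,1) for sy in(-1,1) for z in(z0,z1)]);return c@R.from_euler("z",yaw).as_matrix().T+[x,y,0]
def sil(p,pts,S=4):
    h=cv2.convexHull(np.float32([proj(p,q) for q in pts]))[:,0];m=np.zeros((384*S,512*S),np.uint8)
    cv2.fillConvexPoly(m,np.round(((h+.5)*S-.5)*16).astype(np.int32),1,shift=4);return m
def fit(views,x0,L,W,z0,z1):
    """views: list of (pic,mask)"""
    ms=[(p,cv2.resize(m.astype(np.uint8),None,fx=4,fy=4,interpolation=cv2.INTER_NEAREST)) for p,m in views]
    def f(v):
        e=0
        for p,m in ms:
            s=sil(p,box(*v[:3],L,W,z0,z1));e+=1-(s&m).sum()/max(1,(s|m).sum())
        return e/len(ms)
    x0=np.array(x0);s=np.vstack([x0]+[x0+d for d in np.diag([.008,.008,.12])])
    r=minimize(f,x0,method="Nelder-Mead",options=dict(initial_simplex=s,xatol=1e-4,fatol=1e-5,maxiter=150));return r.x,r.fun
def blue(p):
    h=cv2.cvtColor(p["frame"],cv2.COLOR_BGR2HSV);m=cv2.inRange(h,(100,110,30),(135,255,255))
    n,l,st,c=cv2.connectedComponentsWithStats(m);out=[]
    for i in range(1,n):
        if st[i,4]>60:
            cs,_=cv2.findContours((l==i).astype(np.uint8),cv2.RETR_EXTERNAL,cv2.CHAIN_APPROX_NONE);q=np.zeros_like(m);cv2.drawContours(q,cs,-1,1,-1);out.append((c[i],q))
    return out
E
cat > b.py <<'E'
from h import *
P={n:env.read_camera(n) for n in("top","side")}
B={n:blue(P[n]) for n in P}
for c,m in B["top"]:
    w=at(P["top"],c,.015);best=min(B["side"],key=lambda t:np.hypot(*(at(P["side"],t[0],.015)-w)[:2]))
    for V in([("top",m),("side",best[1])],[("top",m)],[("side",best[1])]):
        rs=[fit([(P[n],k) for n,k in V],[w[0],w[1],y],.11,.052,0,.022) for y in(1.2,1.6,2)]
        r=min(rs,key=lambda t:t[1]);print("case",[n for n,_ in V],np.round(r[0],4),round(r[1],3))
O={}
for n in P:
    for l in("board","trough","scraper","park"):
        d=env.outline_of(P[n],l)
        if d:O[n,l]=d[0]["mask"];print(n,l,round(d[0]["score"],2),d[0]["mask"].sum())
np.save("O.npy",O,allow_pickle=True)
for n in(["top","side"],["top"],["side"]):
    v=[(P[k],O[k,"board"]|O.get((k,"trough"),O[k,"board"])) for k in n]
    c=[.548,-.074]
    r=fit(v,[*c,-.19],.22,.35,0,.06);a=r[0][2];print("board box",n,np.round(r[0],4),"plate centre",np.round(r[0][:2]+.045*np.array([-np.sin(a),np.cos(a)]),4),round(r[1],3))
    r=fit([(P[k],O[k,"park"]|O[k,"scraper"]) for k in n],[.483,-.38,0],.16,.06,0,.014);print("park+scraper",n,np.round(r[0],4),r[1])
    # black grip
    vv=[]
    for k in n:
        m=(P[k]["frame"].max(2)<45).astype(np.uint8)&cv2.dilate(O[k,"scraper"].astype(np.uint8),np.ones((5,5)));vv.append((P[k],m))
    r=fit(vv,[.483,-.38,0],.06,.016,.035,.083);print("grip",n,np.round(r[0],4),r[1],[m.sum() for _,m in vv])
E
python3 b.py
```

```text
case ['top', 'side'] [0.6125 0.2355 2.7867] 0.116
case ['top'] [0.6128 0.2363 2.7958] 0.103
case ['side'] [0.6116 0.2346 2.7636] 0.123
case ['top', 'side'] [0.5973 0.3667 0.0255] 0.107
case ['top'] [0.5977 0.3671 3.223 ] 0.107
case ['side'] [0.5955 0.3665 3.1506] 0.101
case ['top', 'side'] [0.4513 0.233  3.3933] 0.103
case ['top'] [0.4522 0.2336 3.3945] 0.099
case ['side'] [0.4504 0.2326 3.3965] 0.098
case ['top', 'side'] [0.4349 0.3682 0.2163] 0.121
case ['top'] [0.4369 0.3689 3.3389] 0.134
case ['side'] [0.4338 0.3678 0.2149] 0.099
top board 0.6 6220
top trough 0.64 6161
top scraper 0.54 253
top park 0.68 426
side board 0.78 6585
side trough 0.89 6823
side scraper 0.7 448
side park 0.56 258
board box ['top', 'side'] [ 0.5454 -0.0764 -0.1944] plate centre [ 0.5541 -0.0323] 0.053
park+scraper ['top', 'side'] [ 0.4872 -0.3822 -0.0634] 0.23763034443645192
grip ['top', 'side'] [ 0.4807 -0.3819 -0.0478] 0.2226962179135572 [np.uint64(120), np.uint64(231)]
board box ['top'] [ 0.5461 -0.0772 -0.1969] plate centre [ 0.5549 -0.033 ] 0.046
park+scraper ['top'] [ 0.4876 -0.3808 -0.0974] 0.15888296602752805
grip ['top'] [ 0.4819 -0.3817 -0.0673] 0.17070008643042356 [np.uint64(120)]
board box ['side'] [ 0.5448 -0.0758 -0.1933] plate centre [ 0.5535 -0.0316] 0.059
park+scraper ['side'] [ 0.4864 -0.383  -0.0493] 0.31393882056133715
grip ['side'] [ 0.4811 -0.3802 -0.1853] 0.26310861423220977 [np.uint64(231)]
```

```bash
cat > m.py <<'E'
import sys
from h import *
# args: x,y,z(mm),yaw(deg of tool x axis) ...
s=env.sense();p=np.array(s["eef_pos"])*1000;Rt=R.from_rotvec(s["orientation"])
print("t",round(s["time"],2),"tcp",np.round(p,1),"yaw",round(np.degrees(np.arctan2(*Rt.as_matrix()[1::-1,0])),2),"w",round(s["gripper_width"]*1000,1),"f",round(s["gripper_force"],1),np.round(s["force"],1),"j",np.round(s["joints"],2))
for a in sys.argv[1:]:
    x,y,z,w=map(float,a.split(","));c,q=np.cos(np.radians(w)),np.sin(np.radians(w))
    T=R.from_matrix([[c,q,0],[q,-c,0],[0,0,-1]])
    print(a,"slide",np.round(Rt.inv().apply(np.array([x,y,z])-p),1),"turn",np.round((Rt.inv()*T).as_rotvec(degrees=True),1))
E
python3 m.py 300,-400,280,-4 481,-381,200,-4 481,-381,46,-4
```

```text
t 1.6 tcp [ 256.5 -624.3  231.3] yaw 22.33 w 85.7 f 0.0 [ 0.4 -0.7  0.9] j [ 1.03  0.43  0.07  1.61 -0.03  1.11 -0.07]
300,-400,280,-4 slide [ 125.5 -191.   -48.7] turn [-0.  -0.  26.3]
481,-381,200,-4 slide [ 300.1 -139.8   31.4] turn [-0.  -0.  26.3]
481,-381,46,-4 slide [ 300.1 -139.8  185.4] turn [-0.  -0.  26.3]
```

apply_moves --motion '[{"slide": [40,-60,-48],"turn": [0,0,6]},{"slide": [70,-100,-49],"turn": [0,0,12]},{"slide": [100,-140,-49],"turn": [0,0,18]},{"slide": [125,-175,-49],"turn": [0,0,24]},{"slide": [155,-180,-40],"turn": [0,0,26.3]},{"slide": [190,-170,-20],"turn": [0,0,26.3]},{"slide": [225,-160,0],"turn": [0,0,26.3]},{"slide": [260,-150,15],"turn": [0,0,26.3]},{"slide": [290,-142,31],"turn": [0,0,26.3]},{"slide": [300,-140,31],"turn": [0,0,26.3]},{"slide": [300,-140,31],"turn": [0,0,26.3]},{"slide": [300,-140,31],"turn": [0,0,26.3]}]' --force 60

```text
invalid input at $.motion[0]: expected keys slide, turn, gripper
```

```bash
python3 m.py 481,-381,100,-4 481,-381,46,-4
```

```text
t 1.6 tcp [ 256.5 -624.3  231.3] yaw 22.33 w 85.7 f 0.0 [ 0.4 -0.7  0.9] j [ 1.03  0.43  0.07  1.61 -0.03  1.11 -0.07]
481,-381,100,-4 slide [ 300.1 -139.8  131.4] turn [-0.  -0.  26.3]
481,-381,46,-4 slide [ 300.1 -139.8  185.4] turn [-0.  -0.  26.3]
```

apply_moves --motion '[{"slide": [40,-60,-48],"turn": [0,0,6],"gripper": 85},{"slide": [70,-100,-49],"turn": [0,0,12],"gripper": 85},{"slide": [100,-140,-49],"turn": [0,0,18],"gripper": 85},{"slide": [125,-175,-49],"turn": [0,0,24],"gripper": 85},{"slide": [155,-180,-40],"turn": [0,0,26.3],"gripper": 85},{"slide": [190,-170,-20],"turn": [0,0,26.3],"gripper": 85},{"slide": [225,-160,0],"turn": [0,0,26.3],"gripper": 85},{"slide": [260,-150,15],"turn": [0,0,26.3],"gripper": 85},{"slide": [290,-142,31],"turn": [0,0,26.3],"gripper": 85},{"slide": [300,-140,31],"turn": [0,0,26.3],"gripper": 85},{"slide": [300,-140,31],"turn": [0,0,26.3],"gripper": 85},{"slide": [300,-140,31],"turn": [0,0,26.3],"gripper": 85}]' --force 60

```text
time: 2.6
eef_pos: [0.4819, -0.3798, 0.1992]
orientation: [-3.139, 0.105, 0.002]
force: [-0.9, -0.5, -0.2]
gripper_width: 0.085
gripper_force: 0.0
```

```bash
python3 m.py 481,-381,100,-4 481,-381,46,-4
```

```text
t 2.6 tcp [ 481.9 -379.8  199.2] yaw -3.83 w 85.0 f 0.0 [-0.9 -0.5 -0.2] j [ 0.57  0.36 -0.02  1.78  0.01  1.01 -1.08]
481,-381,100,-4 slide [-0.7  1.4 99.2] turn [-0.1  0.1  0.2]
481,-381,46,-4 slide [ -0.7   1.5 153.2] turn [-0.1  0.1  0.2]
```

apply_moves --motion '[{"slide": [-1,1,35],"turn": [0,0,0],"gripper": 70},{"slide": [-1,1,70],"turn": [0,0,0],"gripper": 70},{"slide": [-1,1,100],"turn": [0,0,0],"gripper": 70},{"slide": [-1,1,125],"turn": [0,0,0],"gripper": 70},{"slide": [-1,1,145],"turn": [0,0,0],"gripper": 70},{"slide": [-1,1,153],"turn": [0,0,0],"gripper": 70},{"slide": [-1,1,153],"turn": [0,0,0],"gripper": 40},{"slide": [-1,1,153],"turn": [0,0,0],"gripper": 25},{"slide": [-1,1,153],"turn": [0,0,0],"gripper": 10},{"slide": [-1,1,153],"turn": [0,0,0],"gripper": 5},{"slide": [-1,1,153],"turn": [0,0,0],"gripper": 5},{"slide": [-1,1,153],"turn": [0,0,0],"gripper": 5}]' --force 60

```text
time: 3.6
eef_pos: [0.4803, -0.3823, 0.0489]
orientation: [3.139, -0.109, 0.003]
force: [-2.1, 0.5, 8.7]
gripper_width: 0.0153
gripper_force: 58.5
```

```bash
cat > look.py <<'E'
import sys
from h import *
n,name,x0,y0,x1,y1=sys.argv[1],sys.argv[2],*map(int,sys.argv[3:7])
p=env.read_camera(n);a=p["frame"][y0:y1,x0:x1];k=min(790/a.shape[1],590/a.shape[0]);cv2.imwrite(f"pics/{name}.png",cv2.resize(a,None,fx=k,fy=k,interpolation=cv2.INTER_CUBIC))
E
python3 look.py side g1 250 60 400 200; python3 m.py 481,-381,170,-4
```

```text
t 3.65 tcp [ 480.3 -382.4   48.9] yaw -3.98 w 15.2 f 58.5 [-1.6  0.7  8.7] j [ 0.58  0.54 -0.02  1.88  0.01  0.72 -1.09]
481,-381,170,-4 slide [   0.8   -1.3 -121.1] turn [ 0.1 -0.1  0. ]
```

View pics/g1.png

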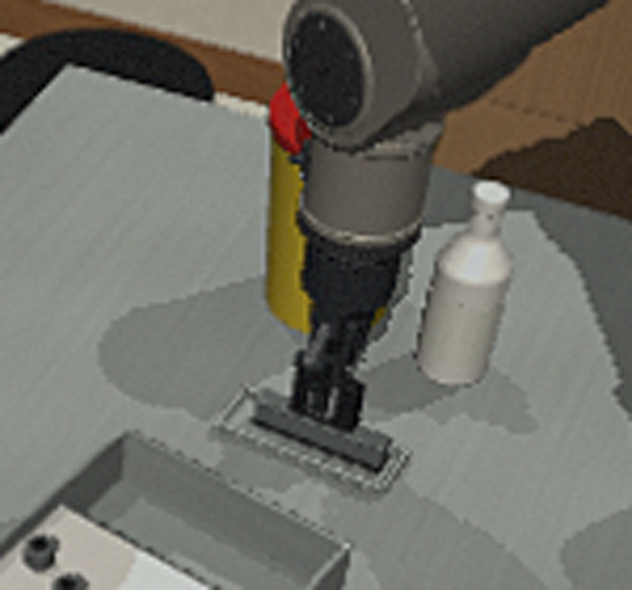

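The side view shows the fingers closed on the grip, with the blade flat in the tray (width 15 mm, 58 N). Lifting it now and carrying it to the board.

```bash
python3 m.py 612,46,170,-11.1 612,46,120,-11.1
```

```text
t 3.65 tcp [ 480.3 -382.4   48.9] yaw -3.98 w 15.2 f 58.5 [-1.6  0.7  8.7] j [ 0.58  0.54 -0.02  1.88  0.01  0.72 -1.09]
612,46,170,-11.1 slide [ 101.9 -436.3 -121.4] turn [ 0.1 -0.1  7.1]
612,46,120,-11.1 slide [ 101.8 -436.4  -71.4] turn [ 0.1 -0.1  7.1]
```

apply_moves --motion '[{"slide": [0,0,-25],"turn": [0,0,0],"gripper": 5},{"slide": [0,0,-60],"turn": [0,0,0],"gripper": 5},{"slide": [0,0,-95],"turn": [0,0,0],"gripper": 5},{"slide": [5,-20,-120],"turn": [0,0,1],"gripper": 5},{"slide": [14,-60,-121],"turn": [0,0,2],"gripper": 5},{"slide": [24,-100,-121],"turn": [0,0,3],"gripper": 5},{"slide": [33,-140,-121],"turn": [0,0,4],"gripper": 5},{"slide": [42,-180,-121],"turn": [0,0,5],"gripper": 5},{"slide": [52,-220,-121],"turn": [0,0,6],"gripper": 5},{"slide": [61,-260,-121],"turn": [0,0,7],"gripper": 5},{"slide": [68,-290,-121],"turn": [0,0,7.1],"gripper": 5},{"slide": [72,-305,-121],"turn": [0,0,7.1],"gripper": 5}]'

```text
time: 4.65
eef_pos: [0.5737, -0.0774, 0.1692]
orientation: [-3.126, 0.296, -0.002]
force: [0.5, -0.4, -2.0]
gripper_width: 0.0151
gripper_force: 58.8
```

```bash
python3 m.py 612,46,150,-11.1 612,46,100,-11.1
```

```text
t 4.65 tcp [573.7 -77.4 169.2] yaw -10.82 w 15.1 f 58.8 [ 0.5 -0.4 -2. ] j [ 0.11  0.34 -0.11  1.88  0.04  0.92 -1.78]
612,46,150,-11.1 slide [  14.4 -128.4   19.5] turn [-0.1 -0.1  0.3]
612,46,100,-11.1 slide [  14.4 -128.3   69.5] turn [-0.1 -0.1  0.3]
```

apply_moves --motion '[{"slide": [5,-40,5],"turn": [0,0,0.3],"gripper": 5},{"slide": [9,-80,10],"turn": [0,0,0.3],"gripper": 5},{"slide": [13,-115,15],"turn": [0,0,0.3],"gripper": 5},{"slide": [14,-128,20],"turn": [0,0,0.3],"gripper": 5},{"slide": [14,-128,40],"turn": [0,0,0.3],"gripper": 5},{"slide": [14,-128,60],"turn": [0,0,0.3],"gripper": 5},{"slide": [14,-128,69],"turn": [0,0,0.3],"gripper": 5},{"slide": [14,-128,69],"turn": [0,0,0.3],"gripper": 5}]'

```text
time: 5.32
eef_pos: [0.6098, 0.04, 0.0978]
orientation: [3.125, -0.311, -0.004]
force: [-0.9, -0.5, -1.6]
gripper_width: 0.0152
gripper_force: 58.9
```

```bash
python3 look.py side g2 180 130 330 260; python3 m.py 612,46,86,-11.1 569,-175,86,-11.1
```

```text
t 5.37 tcp [610.5  40.1  99.1] yaw -11.39 w 15.5 f 58.9 [-0.4  0.2 -1.6] j [-0.06  0.47 -0.14  1.85  0.09  0.82 -2.01]
612,46,86,-11.1 slide [ 0.3 -6.1 13.1] turn [ 0.   0.1 -0.3]
569,-175,86,-11.1 slide [  1.8 219.   13.3] turn [ 0.   0.1 -0.3]
```

View pics/g2.png

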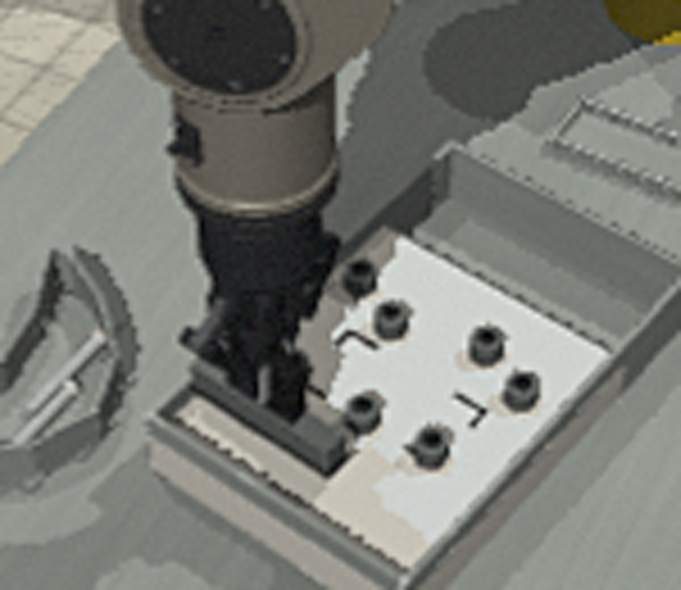

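apply_moves --motion '[{"slide": [0,0,8],"turn": [0,0,0],"gripper": 5},{"slide": [0,0,11],"turn": [0,0,0],"gripper": 5},{"slide": [0,0,11],"turn": [0,0,0],"gripper": 5},{"slide": [0,0,11],"turn": [0,0,0],"gripper": 5}]'

```text
time: 5.7
eef_pos: [0.6111, 0.0403, 0.0887]
orientation: [-3.126, 0.311, -0.001]
force: [0.3, -0.5, -1.6]
gripper_width: 0.0152
gripper_force: 58.9
```

```bash
python3 m.py 612,46,86,-11.1 569,-175,86,-11.1
```

```text
t 5.7 tcp [611.1  40.3  88.7] yaw -11.38 w 15.2 f 58.9 [ 0.3 -0.5 -1.6] j [-0.06  0.49 -0.14  1.86  0.09  0.8  -2.02]
612,46,86,-11.1 slide [-0.3 -5.8  2.7] turn [-0.  -0.  -0.3]
569,-175,86,-11.1 slide [  1.2 219.4   2.7] turn [-0.  -0.  -0.3]
```

apply_moves --motion '[{"slide": [0,8,2],"turn": [0,0,0],"gripper": 5},{"slide": [0,22,2],"turn": [0,0,0],"gripper": 5},{"slide": [0,40,2],"turn": [0,0,0],"gripper": 5},{"slide": [0,60,2],"turn": [0,0,0],"gripper": 5},{"slide": [0,80,2],"turn": [0,0,0],"gripper": 5},{"slide": [0,100,2],"turn": [0,0,0],"gripper": 5},{"slide": [0,120,2],"turn": [0,0,0],"gripper": 5},{"slide": [0,140,2],"turn": [0,0,0],"gripper": 5},{"slide": [0,160,2],"turn": [0,0,0],"gripper": 5},{"slide": [0,182,2],"turn": [0,0,0],"gripper": 5},{"slide": [0,204,2],"turn": [0,0,0],"gripper": 5},{"slide": [0,222,2],"turn": [0,0,0],"gripper": 5}]'

```text
time: 6.7
eef_pos: [0.5659, -0.1805, 0.0866]
orientation: [3.125, -0.314, 0.0]
force: [1.1, 0.0, -1.5]
gripper_width: 0.0153
gripper_force: 58.9
```

apply_moves --motion '[{"slide": [0,0,0],"turn": [0,0,0],"gripper": 5},{"slide": [0,0,-20],"turn": [0,0,0],"gripper": 5},{"slide": [0,0,-50],"turn": [0,0,0],"gripper": 5},{"slide": [0,0,-80],"turn": [0,0,0],"gripper": 5},{"slide": [0,0,-80],"turn": [0,0,0],"gripper": 5}]'

```text
time: 7.12
eef_pos: [0.5692, -0.179, 0.172]
orientation: [3.125, -0.313, 0.011]
force: [1.2, -0.1, -0.7]
gripper_width: 0.0154
gripper_force: 59.2
```

```bash
python3 look.py top g3 180 150 330 260; python3 m.py 529,62,165,-11.1
```

```text
t 7.17 tcp [ 568.3 -178.7  169.4] yaw -11.44 w 15.1 f 59.1 [ 0.4 -0.1 -1.9] j [ 0.28  0.36 -0.11  1.85  0.05  0.93 -1.62]
529,62,165,-11.1 slide [ -86.2 -228.1    3.9] turn [ 0.  -0.3 -0.3]
```

View pics/g3.png

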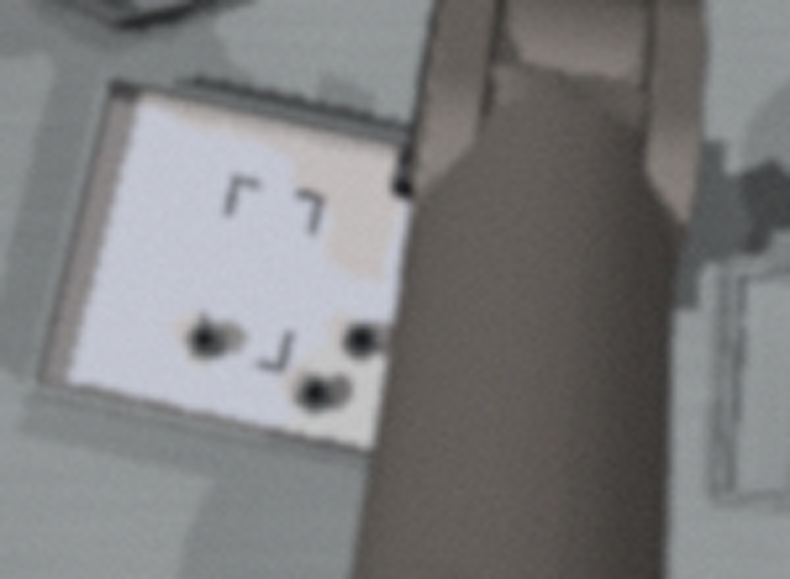

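The right half is swept. Three caps remain on the -x side, at about (205,338), (362,340) and (316,392) in the crop. Second lane next.

apply_moves --motion '[{"slide": [-12,-32,0],"turn": [0,0,0],"gripper": 5},{"slide": [-25,-65,0],"turn": [0,0,0],"gripper": 5},{"slide": [-38,-100,0],"turn": [0,0,0],"gripper": 5},{"slide": [-52,-138,0],"turn": [0,0,0],"gripper": 5},{"slide": [-66,-175,0],"turn": [0,0,0],"gripper": 5},{"slide": [-78,-208,0],"turn": [0,0,0],"gripper": 5},{"slide": [-86,-227,10],"turn": [0,0,0],"gripper": 5},{"slide": [-86,-227,25],"turn": [0,0,0],"gripper": 5},{"slide": [-86,-227,45],"turn": [0,0,0],"gripper": 5},{"slide": [-86,-227,60],"turn": [0,0,0],"gripper": 5},{"slide": [-86,-227,70],"turn": [0,0,0],"gripper": 5},{"slide": [-86,-227,70],"turn": [0,0,0],"gripper": 5}]'

```text
time: 8.17
eef_pos: [0.526, 0.0615, 0.0939]
orientation: [3.125, -0.311, -0.006]
force: [-0.4, 0.4, -1.5]
gripper_width: 0.0153
gripper_force: 59.0
```

```bash
python3 m.py 529,62,86,-11.1 485,-159,86,-11.1
```

```text
t 8.17 tcp [526.   61.5  93.9] yaw -11.38 w 15.3 f 59.0 [-0.4  0.4 -1.5] j [-0.06  0.37 -0.21  2.04  0.11  0.75 -2.11]
529,62,86,-11.1 slide [ 2.8 -1.1  7.9] turn [ 0.1  0.2 -0.3]
485,-159,86,-11.1 slide [  3.3 224.3   8.2] turn [ 0.1  0.2 -0.3]
```

apply_moves --motion '[{"slide": [3,0,0],"turn": [0,0,0],"gripper": 5},{"slide": [3,0,3],"turn": [0,0,0],"gripper": 5},{"slide": [3,0,3],"turn": [0,0,0],"gripper": 5},{"slide": [3,0,3],"turn": [0,0,0],"gripper": 5}]'

```text
time: 8.5
eef_pos: [0.5309, 0.0616, 0.0938]
orientation: [-3.126, 0.312, -0.001]
force: [-0.3, 0.1, -1.3]
gripper_width: 0.015
gripper_force: 59.1
```

```bash
python3 m.py 529,62,86,-11.1 485,-159,86,-11.1
```

```text
t 8.5 tcp [530.9  61.6  93.8] yaw -11.39 w 15.0 f 59.1 [-0.3  0.1 -1.3] j [-0.06  0.38 -0.21  2.03  0.11  0.74 -2.11]
529,62,86,-11.1 slide [-2.  -0.   7.8] turn [-0.  -0.  -0.3]
485,-159,86,-11.1 slide [ -1.5 225.3   7.8] turn [-0.  -0.  -0.3]
```

apply_moves --motion '[{"slide": [-1,0,7],"turn": [0,0,0],"gripper": 5},{"slide": [-1,15,7],"turn": [0,0,0],"gripper": 5},{"slide": [-1,35,7],"turn": [0,0,0],"gripper": 5},{"slide": [-1,55,7],"turn": [0,0,0],"gripper": 5},{"slide": [-1,77,7],"turn": [0,0,0],"gripper": 5},{"slide": [-1,99,7],"turn": [0,0,0],"gripper": 5},{"slide": [-1,121,7],"turn": [0,0,0],"gripper": 5},{"slide": [-1,143,7],"turn": [0,0,0],"gripper": 5},{"slide": [-1,165,7],"turn": [0,0,0],"gripper": 5},{"slide": [-1,187,7],"turn": [0,0,0],"gripper": 5},{"slide": [-1,209,7],"turn": [0,0,0],"gripper": 5},{"slide": [-1,228,7],"turn": [0,0,0],"gripper": 5}]'

```text
time: 9.5
eef_pos: [0.4842, -0.1631, 0.0862]
orientation: [3.126, -0.312, 0.0]
force: [0.2, -0.4, -1.8]
gripper_width: 0.0152
gripper_force: 59.1
```

apply_moves --motion '[{"slide": [0,0,0],"turn": [0,0,0],"gripper": 5},{"slide": [0,0,-20],"turn": [0,0,0],"gripper": 5},{"slide": [0,0,-55],"turn": [0,0,0],"gripper": 5},{"slide": [0,0,-85],"turn": [0,0,0],"gripper": 5},{"slide": [-5,40,-85],"turn": [0,0,0],"gripper": 5},{"slide": [-10,80,-85],"turn": [0,0,-1],"gripper": 5},{"slide": [-15,120,-85],"turn": [0,0,-3],"gripper": 5},{"slide": [-20,160,-85],"turn": [0,0,-5],"gripper": 5},{"slide": [-25,185,-85],"turn": [0,0,-7],"gripper": 5},{"slide": [-25,185,-85],"turn": [0,0,-7.1],"gripper": 5}]'

```text
time: 10.33
eef_pos: [0.4207, -0.3433, 0.1711]
orientation: [3.137, -0.124, -0.001]
force: [0.4, 0.6, -2.0]
gripper_width: 0.0151
gripper_force: 59.2
```

```bash
python3 look.py top g4 180 150 330 260; python3 look.py side g4s 200 150 350 270; python3 m.py 480,-382,120,-4 480,-382,49,-4
```

```text
t 10.43 tcp [ 423.1 -338.7  171. ] yaw -4.4 w 15.4 f 59.2 [ 1.4  0.3 -1.9] j [ 0.61  0.28 -0.07  1.96  0.02  0.9  -1.11]
480,-382,120,-4 slide [60.  38.8 51. ] turn [-0.   0.  -0.4]
480,-382,49,-4 slide [ 60.   38.8 122. ] turn [-0.   0.  -0.4]
```

View pics/g4.png

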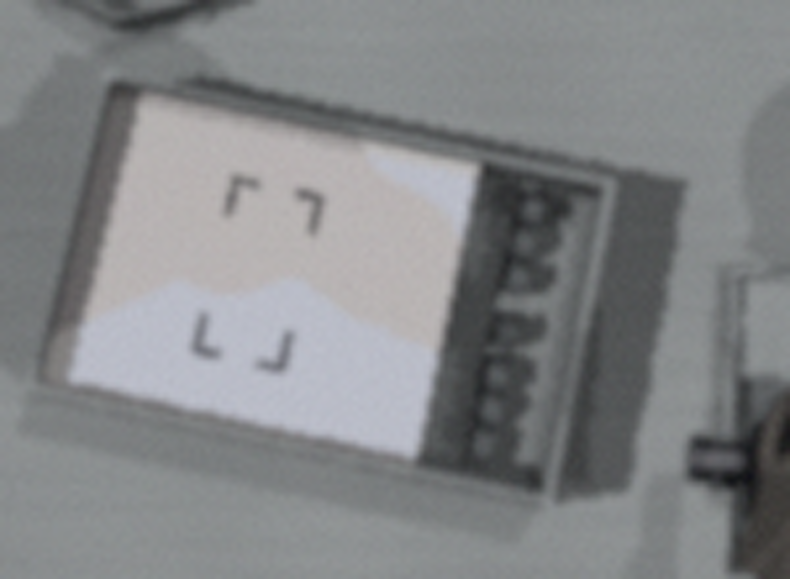

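View pics/g4s.png

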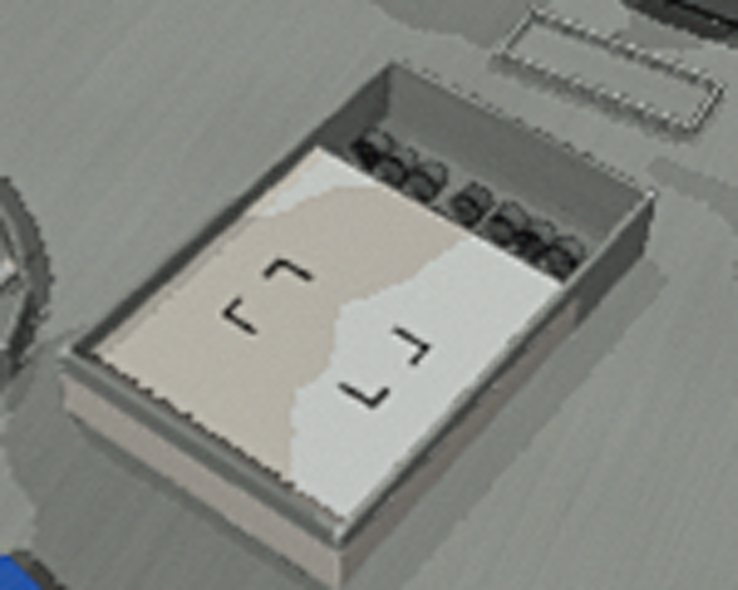

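Both views show all 7 caps in the trough and the plate clear. The corner marks confirm the plate centre at about (0.553, -0.032). Parking the scraper next.

apply_moves --motion '[{"slide": [30,20,10],"turn": [0,0,0],"gripper": 5},{"slide": [55,35,30],"turn": [0,0,0],"gripper": 5},{"slide": [60,39,60],"turn": [0,0,0],"gripper": 5},{"slide": [60,39,80],"turn": [0,0,0],"gripper": 5},{"slide": [60,39,95],"turn": [0,0,0],"gripper": 5},{"slide": [60,39,95],"turn": [0,0,0],"gripper": 5},{"slide": [60,39,95],"turn": [0,0,0],"gripper": 5}]'

```text
time: 11.02
eef_pos: [0.481, -0.3799, 0.0759]
orientation: [-3.138, 0.115, 0.002]
force: [0.4, 0.1, -1.1]
gripper_width: 0.015
gripper_force: 59.1
```

```bash
python3 m.py 481,-382,50,-4
```

```text
t 11.02 tcp [ 481.  -379.9   75.9] yaw -4.19 w 15.0 f 59.1 [ 0.4  0.1 -1.1] j [ 0.61  0.5  -0.06  1.87  0.04  0.77 -1.11]
481,-382,50,-4 slide [ 0.2  2.1 25.9] turn [-0.1  0.1 -0.2]
```

apply_moves --motion '[{"slide": [0,2,10],"turn": [0,0,0],"gripper": 5},{"slide": [0,2,18],"turn": [0,0,0],"gripper": 5},{"slide": [0,2,23],"turn": [0,0,0],"gripper": 5},{"slide": [0,2,26],"turn": [0,0,0],"gripper": 5},{"slide": [0,2,26],"turn": [0,0,0],"gripper": 5},{"slide": [0,2,26],"turn": [0,0,0],"gripper": 30},{"slide": [0,2,26],"turn": [0,0,0],"gripper": 50},{"slide": [0,2,26],"turn": [0,0,0],"gripper": 60},{"slide": [0,2,15],"turn": [0,0,0],"gripper": 60},{"slide": [0,2,-20],"turn": [0,0,0],"gripper": 60},{"slide": [0,2,-60],"turn": [0,0,0],"gripper": 70},{"slide": [0,2,-100],"turn": [0,0,0],"gripper": 85}]'

```text
time: 12.02
eef_pos: [0.48, -0.3831, 0.1785]
orientation: [-3.139, 0.117, 0.001]
force: [0.8, -1.0, 0.3]
gripper_width: 0.0802
gripper_force: 0.0
```

apply_moves --motion '[{"slide": [0,-40,-20],"turn": [0,0,0],"gripper": 85},{"slide": [0,-80,-20],"turn": [0,0,0],"gripper": 85},{"slide": [0,-120,-20],"turn": [0,0,0],"gripper": 85},{"slide": [0,-160,-20],"turn": [0,0,0],"gripper": 85},{"slide": [0,-200,-20],"turn": [0,0,0],"gripper": 85},{"slide": [0,-240,-20],"turn": [0,0,0],"gripper": 85},{"slide": [-10,-280,-20],"turn": [0,0,0],"gripper": 85},{"slide": [-20,-320,-20],"turn": [0,0,0],"gripper": 85},{"slide": [-30,-360,-20],"turn": [0,0,0],"gripper": 85},{"slide": [-30,-400,-20],"turn": [0,0,0],"gripper": 85},{"slide": [-30,-420,-20],"turn": [0,0,0],"gripper": 85},{"slide": [-30,-420,-20],"turn": [0,0,0],"gripper": 85}]'

```text
time: 13.02
eef_pos: [0.482, 0.0426, 0.1977]
orientation: [-3.139, 0.107, -0.003]
force: [-0.1, 0.1, 0.3]
gripper_width: 0.085
gripper_force: 0.0
```

```bash
python3 look.py side g5 150 90 400 384
cat > c.py <<'E'
from h import *
P={n:env.read_camera(n) for n in("top","side")}
B={n:blue(P[n]) for n in P}
for c,m in B["side"]:
    w=at(P["side"],c,.013);V=[(P["side"],m)]
    if w[1]<.12: continue
    for t in B["top"]:
        if np.hypot(*(at(P["top"],t[0],.013)-w)[:2])<.03:V.append((P["top"],t[1]))
    rs=[fit(V,[w[0],w[1],y],.11,.052,0,.022) for y in(-.4,0,.4)];r=min(rs,key=lambda t:t[1]);print("case",len(V),np.round(r[0][:2]*1000,1),round((np.degrees(r[0][2])+90)%180-90,1),round(r[1],3))
E
python3 c.py; python3 m.py
```

```text
case 2 [612.5 235.6] -20.3 0.351
case 2 [450.7 233.3] 13.8 0.356
case 2 [597.  366.6] 0.9 0.123
case 2 [434.6 368.9] 12.3 0.12
t 13.17 tcp [481.9  37.2 197. ] yaw -4.27 w 85.3 f 0.0 [ 0.1 -0.9  0.6] j [ 0.07  0.17 -0.31  2.05  0.06  0.94 -1.92]
```

View pics/g5.png

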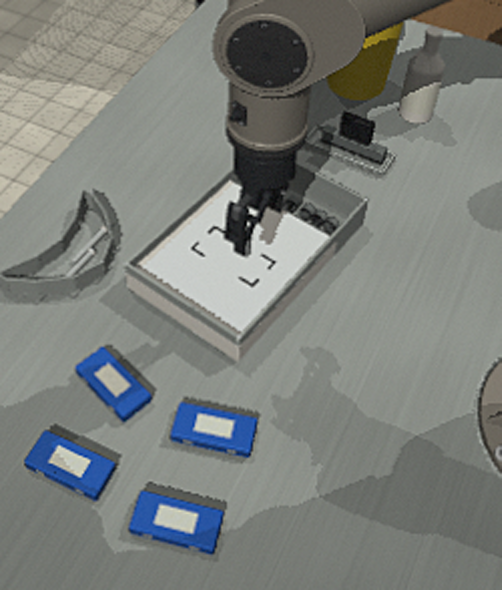

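The scraper stands in its tray, all caps are in the trough, and the four cases have not moved. I start with the case at (612,236).

```bash
python3 m.py 612.5,235.6,110,-20.3 612.5,235.6,3,-20.3
```

```text
t 13.17 tcp [481.9  37.2 197. ] yaw -4.27 w 85.3 f 0.0 [ 0.1 -0.9  0.6] j [ 0.07  0.17 -0.31  2.05  0.06  0.94 -1.92]
612.5,235.6,110,-20.3 slide [ 115.4 -207.6   87. ] turn [ 0. -0. 16.]
612.5,235.6,3,-20.3 slide [ 115.4 -207.7  194. ] turn [ 0. -0. 16.]
```

apply_moves --motion '[{"slide": [17,-32,0],"turn": [0,0,4],"gripper": 85},{"slide": [35,-66,0],"turn": [0,0,8],"gripper": 85},{"slide": [54,-100,0],"turn": [0,0,12],"gripper": 85},{"slide": [72,-134,0],"turn": [0,0,16],"gripper": 85},{"slide": [90,-168,20],"turn": [0,0,16],"gripper": 85},{"slide": [108,-198,40],"turn": [0,0,16],"gripper": 85},{"slide": [115,-208,70],"turn": [0,0,16],"gripper": 85},{"slide": [115,-208,100],"turn": [0,0,16],"gripper": 85},{"slide": [115,-208,130],"turn": [0,0,16],"gripper": 85},{"slide": [115,-208,150],"turn": [0,0,16],"gripper": 85},{"slide": [115,-208,150],"turn": [0,0,16],"gripper": 85},{"slide": [115,-208,150],"turn": [0,0,16],"gripper": 85}]' --force 50

```text
time: 14.17
eef_pos: [0.6121, 0.2349, 0.0461]
orientation: [3.091, -0.555, -0.002]
force: [-0.9, 0.8, 0.1]
gripper_width: 0.0848
gripper_force: 0.0
```

```bash
python3 m.py 612.5,235.6,3,-20.3; python3 look.py side g6 150 200 300 330
```

```text
t 14.17 tcp [612.1 234.9  46.1] yaw -20.36 w 84.8 f 0.0 [-0.9  0.8  0.1] j [-0.26  0.61 -0.28  1.77  0.22  0.79 -2.57]
612.5,235.6,3,-20.3 slide [ 0.2 -0.9 43.1] turn [ 0.1  0.1 -0.1]
```

View pics/g6.png

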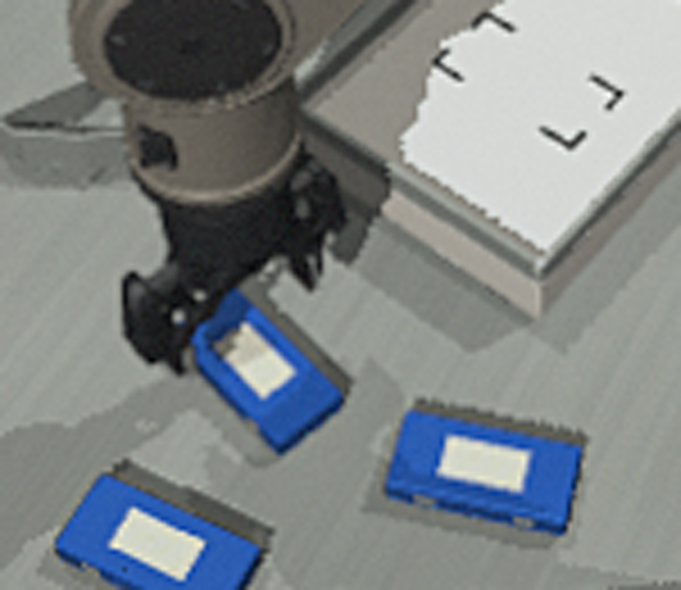

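The open fingers straddle the case, aligned with its short axis. Lowering and gripping.

apply_moves --motion '[{"slide": [0,-1,20],"turn": [0,0,0],"gripper": 85},{"slide": [0,-1,34],"turn": [0,0,0],"gripper": 85},{"slide": [0,-1,42],"turn": [0,0,0],"gripper": 80},{"slide": [0,-1,42],"turn": [0,0,0],"gripper": 65},{"slide": [0,-1,42],"turn": [0,0,0],"gripper": 50},{"slide": [0,-1,42],"turn": [0,0,0],"gripper": 40},{"slide": [0,-1,42],"turn": [0,0,0],"gripper": 40},{"slide": [0,-1,42],"turn": [0,0,0],"gripper": 40}]' --force 50

```text
time: 14.88
eef_pos: [0.6129, 0.2377, 0.0053]
orientation: [-3.092, 0.553, -0.002]
force: [-1.2, 0.3, 5.5]
gripper_width: 0.0507
gripper_force: 53.5
```

```bash
python3 m.py 553,-32,150,-11.1; python3 look.py side g7 150 200 300 330
```

```text
t 14.88 tcp [612.9 237.7   5.3] yaw -20.27 w 50.7 f 53.5 [-1.2  0.3  5.5] j [-0.27  0.67 -0.26  1.78  0.25  0.73 -2.59]
553,-32,150,-11.1 slide [  37.4  273.6 -144.9] turn [-0.  -0.1 -9.2]
```

apply_moves --motion '[{"slide": [0,0,-25],"turn": [0,0,0],"gripper": 40},{"slide": [0,0,-60],"turn": [0,0,0],"gripper": 40},{"slide": [0,0,-95],"turn": [0,0,0],"gripper": 40},{"slide": [4,30,-115],"turn": [0,0,-1],"gripper": 40},{"slide": [9,65,-120],"turn": [0,0,-3],"gripper": 40},{"slide": [14,105,-120],"turn": [0,0,-5],"gripper": 40},{"slide": [20,145,-120],"turn": [0,0,-7],"gripper": 40},{"slide": [26,185,-115],"turn": [0,0,-9.2],"gripper": 40},{"slide": [31,225,-105],"turn": [0,0,-9.2],"gripper": 40},{"slide": [36,260,-85],"turn": [0,0,-9.2],"gripper": 40},{"slide": [37,272,-70],"turn": [0,0,-9.2],"gripper": 40},{"slide": [37,272,-70],"turn": [0,0,-9.2],"gripper": 40}]'

```text
time: 15.93
eef_pos: [0.5502, -0.035, 0.072]
orientation: [3.124, -0.311, -0.006]
force: [-0.6, -0.3, -2.3]
gripper_width: 0.0505
gripper_force: 53.0
```

apply_moves --motion '[{"slide": [0,0,0],"turn": [0,0,0],"gripper": 40},{"slide": [0,0,0],"turn": [0,0,0],"gripper": 40}]'

```text
time: 16.1
eef_pos: [0.5534, -0.0295, 0.075]
orientation: [-3.126, 0.302, -0.001]
force: [0.8, 1.1, -1.2]
gripper_width: 0.0507
gripper_force: 53.0
```

```bash
python3 m.py 553,-32,46.5,-11.1
cat > f.py <<'E'
import sys
from h import *
# fit held/stacked case: z bottom, approx x,y
z0=float(sys.argv[1]);P={n:env.read_camera(n) for n in("side",)}
for n,p in P.items():
    for c,m in blue(p):
        w=at(p,c,z0+.013)
        if np.hypot(w[0]-.553,w[1]+.032)<.07:
            r=min([fit([(p,m)],[w[0],w[1],y],.11,.052,z0,z0+.022) for y in(-.3,-.1)],key=lambda t:t[1]);print(n,np.round(r[0][:2]*1000,1),round(np.degrees(r[0][2]),1),round(r[1],3))
E
python3 f.py .069; python3 look.py side g7 190 120 340 250
```

```text
t 16.1 tcp [553.4 -29.5  75. ] yaw -11.02 w 50.7 f 53.0 [ 0.8  1.1 -1.2] j [ 0.18  0.44 -0.29  1.99  0.18  0.73 -1.99]
553,-32,46.5,-11.1 slide [ 0.1  2.5 28.5] turn [-0.  -0.   0.1]
side [545.8 -33.4] -22.3 0.623
```

View pics/g7.png

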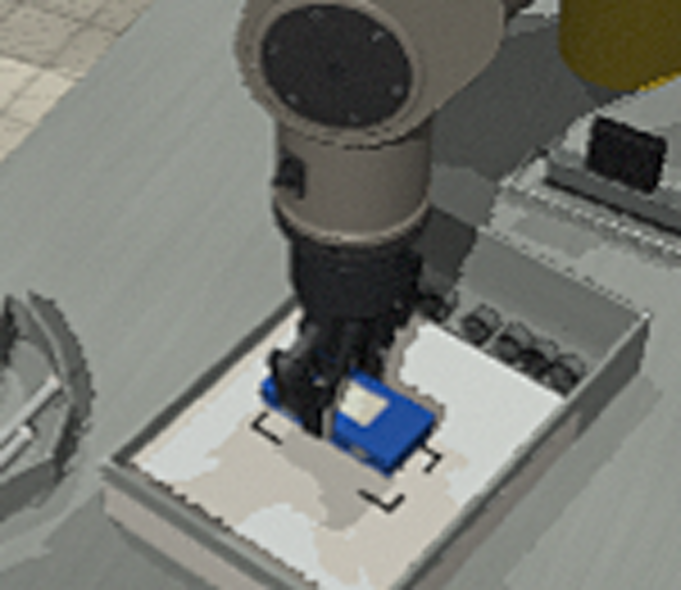

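The case is held level just above the corner marks. Lowering and releasing it.

apply_moves --motion '[{"slide": [0,2.5,10],"turn": [0,0,0],"gripper": 40},{"slide": [0,2.5,20],"turn": [0,0,0],"gripper": 40},{"slide": [0,2.5,26],"turn": [0,0,0],"gripper": 40},{"slide": [0,2.5,28.5],"turn": [0,0,0],"gripper": 40},{"slide": [0,2.5,28.5],"turn": [0,0,0],"gripper": 40},{"slide": [0,2.5,28.5],"turn": [0,0,0],"gripper": 60},{"slide": [0,2.5,28.5],"turn": [0,0,0],"gripper": 75},{"slide": [0,2.5,28.5],"turn": [0,0,0],"gripper": 85},{"slide": [0,2.5,10],"turn": [0,0,0],"gripper": 85},{"slide": [0,2.5,-20],"turn": [0,0,0],"gripper": 85},{"slide": [0,2.5,-60],"turn": [0,0,0],"gripper": 85},{"slide": [0,2.5,-90],"turn": [0,0,0],"gripper": 85}]'

```text
time: 17.2
eef_pos: [0.5524, -0.0328, 0.1665]
orientation: [-3.127, 0.303, -0.001]
force: [1.5, -0.8, -0.2]
gripper_width: 0.0849
gripper_force: 0.0
```

```bash
python3 m.py 450.9,233,170,14 450.9,233,45,14
```

```text
t 17.2 tcp [552.4 -32.8 166.5] yaw -11.05 w 84.9 f 0.0 [ 1.5 -0.8 -0.2] j [ 0.21  0.32 -0.32  1.93  0.12  0.91 -1.93]
450.9,233,170,14 slide [-150.6 -241.4   -3.4] turn [ -0.   -0.  -25.1]
450.9,233,45,14 slide [-150.7 -241.3  121.6] turn [ -0.   -0.  -25.1]
```

apply_moves --motion '[{"slide": [-15,-30,-5],"turn": [0,0,-3],"gripper": 85},{"slide": [-35,-60,-5],"turn": [0,0,-7],"gripper": 85},{"slide": [-56,-92,-5],"turn": [0,0,-11],"gripper": 85},{"slide": [-77,-124,-5],"turn": [0,0,-15],"gripper": 85},{"slide": [-98,-156,-5],"turn": [0,0,-19],"gripper": 85},{"slide": [-119,-189,-5],"turn": [0,0,-23],"gripper": 85},{"slide": [-138,-221,10],"turn": [0,0,-25.1],"gripper": 85},{"slide": [-151,-241,40],"turn": [0,0,-25.1],"gripper": 85},{"slide": [-151,-241,75],"turn": [0,0,-25.1],"gripper": 85},{"slide": [-151,-241,105],"turn": [0,0,-25.1],"gripper": 85},{"slide": [-151,-241,120],"turn": [0,0,-25.1],"gripper": 85},{"slide": [-151,-241,120],"turn": [0,0,-25.1],"gripper": 85}]'

```text
time: 18.2
eef_pos: [0.4484, 0.2318, 0.0413]
orientation: [3.117, 0.385, -0.008]
force: [-0.6, -1.4, -0.2]
gripper_width: 0.0852
gripper_force: 0.0
```

```bash
cat > d.py <<'E'
from h import *
P={n:env.read_camera(n) for n in("top","side")}
c0=[.553,-.032]
for n,p in P.items():
    for c,m in blue(p):
        w=at(p,c,.053)
        if np.hypot(w[0]-c0[0],w[1]-c0[1])<.06:
            r=fit([(p,m)],[*c0,-.194],.11,.052,.04,.062);print("stacked",n,np.round(r[0][:2]*1000,1),round(np.degrees(r[0][2]),1),round(r[1],3))
E
python3 d.py; python3 c.py; python3 m.py 450.9,233,3,14
```

```text
stacked top [551.6 -32.4] -10.7 0.112
case 2 [503.5 214.4] -57.3 0.813
case 2 [442.6 230. ] 13.6 0.748
case 2 [596.9 366.8] 1.2 0.358
case 1 [433.8 367.9] 12.3 0.1
t 18.4 tcp [451.2 233.   45.6] yaw 14.02 w 84.8 f 0.0 [ 1.  -0.7 -0.1] j [-0.21  0.45 -0.47  2.1   0.33  0.66 -2.23]
450.9,233,3,14 slide [-0.4 -0.1 42.6] turn [-0.  -0.1  0. ]
```

The first case sits within 2 mm and 0.4° of the spot. Now the second.

apply_moves --motion '[{"slide": [0,0,20],"turn": [0,0,0],"gripper": 85},{"slide": [0,0,34],"turn": [0,0,0],"gripper": 85},{"slide": [0,0,42],"turn": [0,0,0],"gripper": 80},{"slide": [0,0,42],"turn": [0,0,0],"gripper": 65},{"slide": [0,0,42],"turn": [0,0,0],"gripper": 50},{"slide": [0,0,42],"turn": [0,0,0],"gripper": 40},{"slide": [0,0,42],"turn": [0,0,0],"gripper": 40},{"slide": [0,0,42],"turn": [0,0,0],"gripper": 40}]'

```text
time: 19.07
eef_pos: [0.451, 0.2328, 0.0035]
orientation: [-3.118, -0.383, -0.002]
force: [-2.1, -1.5, 8.7]
gripper_width: 0.0507
gripper_force: 53.1
```

```bash
python3 m.py 553,-32,150,-11.1
```

```text
t 19.07 tcp [451.  232.8   3.5] yaw 14.02 w 50.7 f 53.1 [-2.1 -1.5  8.7] j [-0.25  0.52 -0.43  2.12  0.39  0.57 -2.29]
553,-32,150,-11.1 slide [  35.   281.6 -146.5] turn [-0.  -0.1 25.1]
```

apply_moves --motion '[{"slide": [0,0,-25],"turn": [0,0,0],"gripper": 40},{"slide": [0,0,-60],"turn": [0,0,0],"gripper": 40},{"slide": [0,0,-100],"turn": [0,0,2],"gripper": 40},{"slide": [3,30,-130],"turn": [0,0,6],"gripper": 40},{"slide": [8,65,-140],"turn": [0,0,10],"gripper": 40},{"slide": [13,105,-140],"turn": [0,0,14],"gripper": 40},{"slide": [18,145,-140],"turn": [0,0,18],"gripper": 40},{"slide": [23,185,-140],"turn": [0,0,22],"gripper": 40},{"slide": [28,225,-130],"turn": [0,0,25.1],"gripper": 40},{"slide": [33,262,-110],"turn": [0,0,25.1],"gripper": 40},{"slide": [35,281,-90],"turn": [0,0,25.1],"gripper": 40},{"slide": [35,281,-90],"turn": [0,0,25.1],"gripper": 40}]'

```text
time: 20.07
eef_pos: [0.5518, -0.037, 0.0897]
orientation: [3.124, -0.312, -0.004]
force: [-1.9, 0.1, -1.8]
gripper_width: 0.0511
gripper_force: 53.4
```

apply_moves --motion '[{"slide": [0,0,0],"turn": [0,0,0],"gripper": 40},{"slide": [0,0,0],"turn": [0,0,0],"gripper": 40},{"slide": [0,0,0],"turn": [0,0,0],"gripper": 40}]'

```text
time: 20.32
eef_pos: [0.5528, -0.0304, 0.0934]
orientation: [-3.127, 0.301, -0.002]
force: [-0.1, 0.4, -1.7]
gripper_width: 0.051
gripper_force: 53.4
```

```bash
python3 m.py 553,-32,66.5,-11.1; python3 look.py side g8 190 120 340 250
```

```text
t 20.32 tcp [552.8 -30.4  93.4] yaw -10.98 w 51.0 f 53.4 [-0.1  0.4 -1.7] j [ 0.2   0.42 -0.32  1.98  0.18  0.77 -1.99]
553,-32,66.5,-11.1 slide [ 0.5  1.6 26.9] turn [-0.  -0.1  0.1]
```

View pics/g8.png

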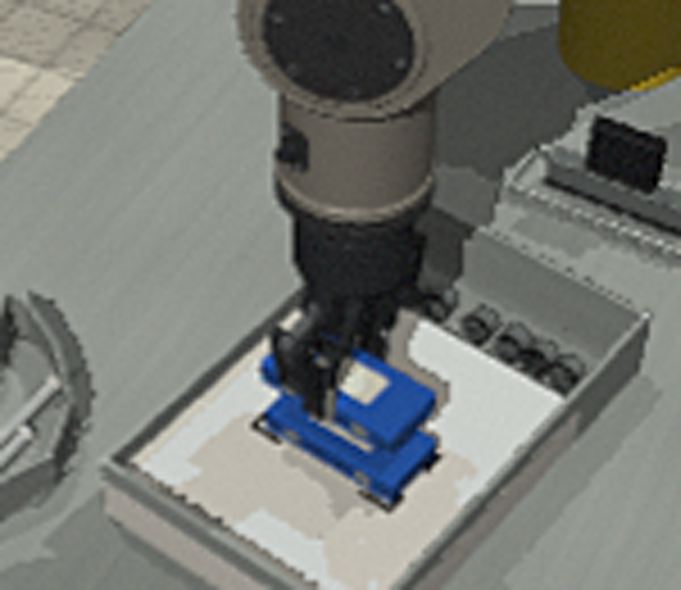

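The second case is held squarely above the first, which lies inside the marks. Lowering it.

apply_moves --motion '[{"slide": [0,2,10],"turn": [0,0,0],"gripper": 40},{"slide": [0,2,19],"turn": [0,0,0],"gripper": 40},{"slide": [0,2,24],"turn": [0,0,0],"gripper": 40},{"slide": [0,2,27],"turn": [0,0,0],"gripper": 40},{"slide": [0,2,27],"turn": [0,0,0],"gripper": 40},{"slide": [0,2,27],"turn": [0,0,0],"gripper": 60},{"slide": [0,2,27],"turn": [0,0,0],"gripper": 75},{"slide": [0,2,27],"turn": [0,0,0],"gripper": 85},{"slide": [0,2,10],"turn": [0,0,0],"gripper": 85},{"slide": [0,2,-20],"turn": [0,0,0],"gripper": 85},{"slide": [0,2,-60],"turn": [0,0,0],"gripper": 85},{"slide": [0,2,-80],"turn": [0,0,0],"gripper": 85}]'

```text
time: 21.37
eef_pos: [0.5531, -0.0333, 0.1758]
orientation: [-3.126, 0.303, -0.004]
force: [1.1, -0.8, 1.1]
gripper_width: 0.0852
gripper_force: 0.0
```

```bash
python3 c.py; python3 m.py 597,366.7,170,2 597,366.7,45,2
```

```text
case 2 [596.9 366.7] 1.2 0.122
case 2 [434.9 368.5] 12.1 0.126
t 21.47 tcp [554.1 -33.5 176.1] yaw -11.08 w 85.2 f 0.0 [0.  0.2 0.9] j [ 0.23  0.31 -0.34  1.92  0.13  0.93 -1.94]
597,366.7,170,2 slide [ -34.8 -401.     6.2] turn [ -0.   -0.3 -13.1]
597,366.7,45,2 slide [ -35.6 -400.9  131.2] turn [ -0.   -0.3 -13.1]
```

apply_moves --motion '[{"slide": [-3,-30,0],"turn": [0,0,-1],"gripper": 85},{"slide": [-6,-70,0],"turn": [0,0,-2],"gripper": 85},{"slide": [-10,-110,0],"turn": [0,0,-4],"gripper": 85},{"slide": [-13,-150,0],"turn": [0,0,-5],"gripper": 85},{"slide": [-17,-190,0],"turn": [0,0,-7],"gripper": 85},{"slide": [-20,-230,0],"turn": [0,0,-9],"gripper": 85},{"slide": [-24,-270,0],"turn": [0,0,-11],"gripper": 85},{"slide": [-27,-310,0],"turn": [0,0,-13],"gripper": 85},{"slide": [-31,-350,5],"turn": [0,0,-13],"gripper": 85},{"slide": [-35,-382,15],"turn": [0,0,-13],"gripper": 85},{"slide": [-35,-400,40],"turn": [0,0,-13],"gripper": 85},{"slide": [-35,-400,70],"turn": [0,0,-13],"gripper": 85}]'

```text
time: 22.47
eef_pos: [0.5939, 0.3719, 0.1021]
orientation: [-3.137, -0.06, -0.002]
force: [-0.8, 0.5, -0.5]
gripper_width: 0.085
gripper_force: 0.0
```

apply_moves --motion '[{"slide": [0,0,30],"turn": [0,0,0],"gripper": 85},{"slide": [0,0,55],"turn": [0,0,0],"gripper": 85},{"slide": [0,0,55],"turn": [0,0,0],"gripper": 85},{"slide": [0,0,55],"turn": [0,0,0],"gripper": 85}]'

```text
time: 22.8
eef_pos: [0.5936, 0.3653, 0.046]
orientation: [3.14, 0.053, -0.004]
force: [1.0, 0.3, 0.5]
gripper_width: 0.0849
gripper_force: 0.0
```

```bash
python3 m.py 597,366.7,3,1.5
cat > e.py <<'E'
import sys
from h import *
n=int(sys.argv[1])
for c in("top","side"):
    p=env.read_camera(c);q=[m for k,m in blue(p) if np.hypot(*(at(p,k,.04+.011*n)-[.553,-.032,0])[:2])<.07]
    if q:
        m=np.any(q,axis=0);r=fit([(p,m)],[.553,-.032,-.194],.11,.052,.04,.04+.022*n);print("pile",c,np.round(r[0][:2]*1000,1),round(np.degrees(r[0][2]),1),round(r[1],3))
E
python3 e.py 2
```

```text
t 22.8 tcp [593.6 365.3  46. ] yaw 1.95 w 84.9 f 0.0 [1.  0.3 0.5] j [-0.35  0.69 -0.41  1.66  0.34  0.87 -2.44]
597,366.7,3,1.5 slide [ 3.5 -1.3 43. ] turn [0.1 0.2 0.4]
pile top [552.6 -32.5] -10.9 0.121
pile side [550.5 -32.7] -12.0 0.11
```

The pile of two is square at about (552,-32.5). Next, gripping the third case.

apply_moves --motion '[{"slide": [3.5,-1,20],"turn": [0,0,0.4],"gripper": 85},{"slide": [3.5,-1,34],"turn": [0,0,0.4],"gripper": 85},{"slide": [3.5,-1,42],"turn": [0,0,0.4],"gripper": 80},{"slide": [3.5,-1,42],"turn": [0,0,0.4],"gripper": 65},{"slide": [3.5,-1,42],"turn": [0,0,0.4],"gripper": 50},{"slide": [3.5,-1,42],"turn": [0,0,0.4],"gripper": 40},{"slide": [3.5,-1,42],"turn": [0,0,0.4],"gripper": 40},{"slide": [3.5,-1,42],"turn": [0,0,0.4],"gripper": 40}]'

```text
time: 23.57
eef_pos: [0.5984, 0.3671, 0.0063]
orientation: [-3.141, -0.042, -0.001]
force: [0.6, 0.3, 5.5]
gripper_width: 0.0504
gripper_force: 53.5
```

```bash
python3 m.py 553,-32,150,-11.1
```

```text
t 23.57 tcp [598.4 367.1   6.3] yaw 1.53 w 50.4 f 53.5 [0.6 0.3 5.5] j [-0.37  0.74 -0.39  1.66  0.36  0.81 -2.47]
553,-32,150,-11.1 slide [ -55.9  397.7 -144. ] turn [-0.  -0.1 12.6]
```

apply_moves --motion '[{"slide": [0,0,-25],"turn": [0,0,0],"gripper": 40},{"slide": [0,0,-60],"turn": [0,0,0],"gripper": 40},{"slide": [0,0,-100],"turn": [0,0,2],"gripper": 40},{"slide": [-3,20,-135],"turn": [0,0,4],"gripper": 40},{"slide": [-9,58,-145],"turn": [0,0,6],"gripper": 40},{"slide": [-14,98,-145],"turn": [0,0,8],"gripper": 40},{"slide": [-20,138,-145],"turn": [0,0,10],"gripper": 40},{"slide": [-25,178,-145],"turn": [0,0,12],"gripper": 40},{"slide": [-30,218,-145],"turn": [0,0,12.6],"gripper": 40},{"slide": [-36,258,-145],"turn": [0,0,12.6],"gripper": 40},{"slide": [-42,298,-145],"turn": [0,0,12.6],"gripper": 40},{"slide": [-45,320,-145],"turn": [0,0,12.6],"gripper": 40}]'

```text
time: 24.57
eef_pos: [0.5607, 0.0407, 0.1507]
orientation: [3.125, -0.309, 0.0]
force: [1.4, -0.5, -1.5]
gripper_width: 0.0509
gripper_force: 52.9
```

```bash
python3 m.py 554,-32.2,120,-11.1
```

```text
t 24.57 tcp [560.7  40.7 150.7] yaw -11.28 w 50.9 f 52.9 [ 1.4 -0.5 -1.5] j [ 0.12  0.36 -0.37  1.92  0.17  0.9  -2.11]
554,-32.2,120,-11.1 slide [ 7.7 72.7 30.8] turn [ 0.1 -0.  -0.2]
```

apply_moves --motion '[{"slide": [3,25,0],"turn": [0,0,0],"gripper": 40},{"slide": [6,55,5],"turn": [0,0,0],"gripper": 40},{"slide": [8,70,20],"turn": [0,0,0],"gripper": 40},{"slide": [8,73,31],"turn": [0,0,0],"gripper": 40},{"slide": [8,73,31],"turn": [0,0,0],"gripper": 40},{"slide": [8,73,31],"turn": [0,0,0],"gripper": 40},{"slide": [8,73,31],"turn": [0,0,0],"gripper": 40}]'

```text
time: 25.15
eef_pos: [0.5558, -0.0259, 0.1199]
orientation: [-3.127, 0.3, -0.001]
force: [-0.7, 0.6, -1.0]
gripper_width: 0.0506
gripper_force: 52.9
```

```bash
python3 m.py 554,-32.2,91.3,-11.1
```

```text
t 25.15 tcp [555.8 -25.9 119.9] yaw -10.97 w 50.6 f 52.9 [-0.7  0.6 -1. ] j [ 0.21  0.39 -0.35  1.96  0.17  0.83 -1.99]
554,-32.2,91.3,-11.1 slide [-0.6  6.5 28.6] turn [-0.  -0.   0.1]
```

apply_moves --motion '[{"slide": [-0.5,6.5,10],"turn": [0,0,0],"gripper": 40},{"slide": [-0.5,6.5,20],"turn": [0,0,0],"gripper": 40},{"slide": [-0.5,6.5,26],"turn": [0,0,0],"gripper": 40},{"slide": [-0.5,6.5,28.5],"turn": [0,0,0],"gripper": 40},{"slide": [-0.5,6.5,28.5],"turn": [0,0,0],"gripper": 40},{"slide": [-0.5,6.5,28.5],"turn": [0,0,0],"gripper": 60},{"slide": [-0.5,6.5,28.5],"turn": [0,0,0],"gripper": 75},{"slide": [-0.5,6.5,28.5],"turn": [0,0,0],"gripper": 85},{"slide": [-0.5,6.5,10],"turn": [0,0,0],"gripper": 85},{"slide": [-0.5,6.5,-20],"turn": [0,0,0],"gripper": 85},{"slide": [-0.5,6.5,-55],"turn": [0,0,0],"gripper": 85},{"slide": [-0.5,6.5,-65],"turn": [0,0,0],"gripper": 85}]'

```text
time: 26.15
eef_pos: [0.5555, -0.0335, 0.1888]
orientation: [-3.126, 0.303, -0.008]
force: [0.2, 0.2, 1.4]
gripper_width: 0.0848
gripper_force: 0.0
```

```bash
python3 c.py; python3 m.py 435,368.5,170,12.2 435,368.5,45,12.2
```

```text
case 2 [434.9 368.1] 12.5 0.126
t 26.25 tcp [555.1 -33.7 186.8] yaw -11.08 w 84.7 f 0.0 [-0.3 -0.6 -1. ] j [ 0.25  0.3  -0.36  1.9   0.13  0.95 -1.94]
435,368.5,170,12.2 slide [-195.2 -371.6   16.1] turn [  0.   -0.3 -23.3]
435,368.5,45,12.2 slide [-195.8 -371.5  141.1] turn [  0.   -0.3 -23.3]
```

apply_moves --motion '[{"slide": [-10,-30,0],"turn": [0,0,-1],"gripper": 85},{"slide": [-25,-65,0],"turn": [0,0,-3],"gripper": 85},{"slide": [-44,-100,0],"turn": [0,0,-5],"gripper": 85},{"slide": [-63,-135,0],"turn": [0,0,-8],"gripper": 85},{"slide": [-82,-170,0],"turn": [0,0,-11],"gripper": 85},{"slide": [-101,-205,0],"turn": [0,0,-14],"gripper": 85},{"slide": [-120,-240,0],"turn": [0,0,-17],"gripper": 85},{"slide": [-139,-275,0],"turn": [0,0,-20],"gripper": 85},{"slide": [-158,-310,0],"turn": [0,0,-23],"gripper": 85},{"slide": [-178,-345,10],"turn": [0,0,-23.3],"gripper": 85},{"slide": [-195,-371,30],"turn": [0,0,-23.3],"gripper": 85},{"slide": [-195,-371,60],"turn": [0,0,-23.3],"gripper": 85}]'

```text
time: 27.25
eef_pos: [0.4304, 0.3752, 0.1249]
orientation: [-3.117, -0.345, -0.003]
force: [-0.1, 0.2, -0.8]
gripper_width: 0.0853
gripper_force: 0.0
```

apply_moves --motion '[{"slide": [0,0,35],"turn": [0,0,0],"gripper": 85},{"slide": [0,0,65],"turn": [0,0,0],"gripper": 85},{"slide": [0,0,75],"turn": [0,0,0],"gripper": 85},{"slide": [0,0,75],"turn": [0,0,0],"gripper": 85},{"slide": [0,0,75],"turn": [0,0,0],"gripper": 85}]'

```text
time: 27.67
eef_pos: [0.4334, 0.368, 0.0495]
orientation: [3.124, 0.335, -0.001]
force: [-0.5, 1.0, 0.4]
gripper_width: 0.0849
gripper_force: 0.0
```

```bash
python3 e.py 3;  python3 m.py 435,368.3,3,12.3
```

```text
pile top [552.1 -33. ] -10.5 0.126
t 27.77 tcp [434.3 368.5  51. ] yaw 12.21 w 84.7 f 0.0 [-0.5 -0.5 -0. ] j [-0.4   0.53 -0.53  1.96  0.39  0.75 -2.51]
435,368.3,3,12.3 slide [ 0.6  0.4 48. ] turn [-0.1 -0.1 -0.1]
```

apply_moves --motion '[{"slide": [0.5,0,22],"turn": [0,0,0],"gripper": 85},{"slide": [0.5,0,38],"turn": [0,0,0],"gripper": 85},{"slide": [0.5,0,47],"turn": [0,0,0],"gripper": 80},{"slide": [0.5,0,47],"turn": [0,0,0],"gripper": 65},{"slide": [0.5,0,47],"turn": [0,0,0],"gripper": 50},{"slide": [0.5,0,47],"turn": [0,0,0],"gripper": 40},{"slide": [0.5,0,47],"turn": [0,0,0],"gripper": 40},{"slide": [0.5,0,47],"turn": [0,0,0],"gripper": 40}]'

```text
time: 28.43
eef_pos: [0.4347, 0.3685, 0.0038]
orientation: [-3.123, -0.334, -0.003]
force: [-1.5, -1.5, 8.9]
gripper_width: 0.0505
gripper_force: 53.2
```

```bash
python3 m.py 553,-32,180,-11.1
```

```text
t 28.43 tcp [434.7 368.5   3.8] yaw 12.22 w 50.5 f 53.2 [-1.5 -1.5  8.9] j [-0.43  0.6  -0.49  1.98  0.45  0.67 -2.56]
553,-32,180,-11.1 slide [  31.2  416.3 -176.5] turn [-0.1 -0.1 23.3]
```

apply_moves --motion '[{"slide": [0,0,-25],"turn": [0,0,0],"gripper": 40},{"slide": [0,0,-60],"turn": [0,0,1],"gripper": 40},{"slide": [0,0,-100],"turn": [0,0,3],"gripper": 40},{"slide": [0,0,-140],"turn": [0,0,5],"gripper": 40},{"slide": [3,25,-170],"turn": [0,0,8],"gripper": 40},{"slide": [6,62,-176],"turn": [0,0,11],"gripper": 40},{"slide": [9,102,-176],"turn": [0,0,14],"gripper": 40},{"slide": [12,142,-176],"turn": [0,0,17],"gripper": 40},{"slide": [15,182,-176],"turn": [0,0,20],"gripper": 40},{"slide": [18,222,-176],"turn": [0,0,23],"gripper": 40},{"slide": [20,262,-176],"turn": [0,0,23.3],"gripper": 40},{"slide": [23,300,-176],"turn": [0,0,23.3],"gripper": 40}]'

```text
time: 29.43
eef_pos: [0.5202, 0.0774, 0.1794]
orientation: [-3.127, 0.304, -0.002]
force: [0.4, 0.8, -2.4]
gripper_width: 0.0509
gripper_force: 53.2
```

```bash
python3 m.py 553,-32,140,-11.1
```

```text
t 29.43 tcp [520.2  77.4 179.4] yaw -11.12 w 50.9 f 53.2 [ 0.4  0.8 -2.4] j [ 0.09  0.27 -0.42  1.97  0.14  0.93 -2.16]
553,-32,140,-11.1 slide [ 53.2 101.   39.4] turn [-0.  -0.1 -0. ]
```

apply_moves --motion '[{"slide": [16,30,0],"turn": [0,0,0],"gripper": 40},{"slide": [33,64,0],"turn": [0,0,0],"gripper": 40},{"slide": [48,92,5],"turn": [0,0,0],"gripper": 40},{"slide": [53,102,20],"turn": [0,0,0],"gripper": 40},{"slide": [53,105,39],"turn": [0,0,0],"gripper": 40},{"slide": [53,105,39],"turn": [0,0,0],"gripper": 40},{"slide": [53,105,39],"turn": [0,0,0],"gripper": 40},{"slide": [53,105,39],"turn": [0,0,0],"gripper": 40}]'

```text
time: 30.1
eef_pos: [0.5522, -0.0328, 0.1405]
orientation: [-3.127, 0.301, -0.001]
force: [-0.2, -1.2, -0.6]
gripper_width: 0.0509
gripper_force: 53.1
```

```bash
python3 m.py 553,-32,110.8,-11.1
```

```text
t 30.1 tcp [552.2 -32.8 140.5] yaw -11.01 w 50.9 f 53.1 [-0.2 -1.2 -0.6] j [ 0.23  0.35 -0.35  1.95  0.16  0.86 -1.96]
553,-32,110.8,-11.1 slide [ 0.6 -0.9 29.7] turn [-0.  -0.   0.1]
```

apply_moves --motion '[{"slide": [0.5,-0.5,10],"turn": [0,0,0],"gripper": 40},{"slide": [0.5,-0.5,20],"turn": [0,0,0],"gripper": 40},{"slide": [0.5,-0.5,27],"turn": [0,0,0],"gripper": 40},{"slide": [0.5,-0.5,30],"turn": [0,0,0],"gripper": 40},{"slide": [0.5,-0.5,30],"turn": [0,0,0],"gripper": 40},{"slide": [0.5,-0.5,30],"turn": [0,0,0],"gripper": 60},{"slide": [0.5,-0.5,30],"turn": [0,0,0],"gripper": 75},{"slide": [0.5,-0.5,30],"turn": [0,0,0],"gripper": 85},{"slide": [0.5,-0.5,10],"turn": [0,0,0],"gripper": 85},{"slide": [0.5,-0.5,-20],"turn": [0,0,0],"gripper": 85},{"slide": [0.5,-0.5,-60],"turn": [0,0,0],"gripper": 85},{"slide": [0.5,-0.5,-80],"turn": [0,0,0],"gripper": 85}]'

```text
time: 31.1
eef_pos: [0.5535, -0.033, 0.2229]
orientation: [-3.126, 0.303, -0.005]
force: [1.4, 0.7, 1.0]
gripper_width: 0.0847
gripper_force: 0.0
```

apply_moves --motion '[{"slide": [-10,-40,-10],"turn": [0,0,0],"gripper": 85},{"slide": [-20,-80,-10],"turn": [0,0,0],"gripper": 85},{"slide": [-30,-120,-10],"turn": [0,0,0],"gripper": 85},{"slide": [-40,-160,-10],"turn": [0,0,0],"gripper": 85},{"slide": [-50,-200,-10],"turn": [0,0,0],"gripper": 85},{"slide": [-60,-240,-10],"turn": [0,0,0],"gripper": 85},{"slide": [-70,-280,-10],"turn": [0,0,0],"gripper": 85},{"slide": [-70,-300,-10],"turn": [0,0,0],"gripper": 85},{"slide": [-70,-300,-10],"turn": [0,0,0],"gripper": 85}]'

```text
time: 31.85
eef_pos: [0.5402, 0.2804, 0.2291]
orientation: [-3.125, 0.293, 0.001]
force: [-0.9, -0.1, -0.4]
gripper_width: 0.085
gripper_force: 0.0
```

```bash
python3 e.py 4;  python3 m.py; python3 look.py side g9 180 80 390 260
```

```text
pile top [552.  -33.1] -10.1 0.13
pile side [551.  -33.1] -13.4 0.087
t 31.95 tcp [541.1 275.3 228.8] yaw -10.97 w 84.5 f 0.0 [-0.2 -0.6  0.4] j [-0.19  0.36 -0.49  1.74  0.19  1.09 -2.5 ]
```

View pics/g9.png

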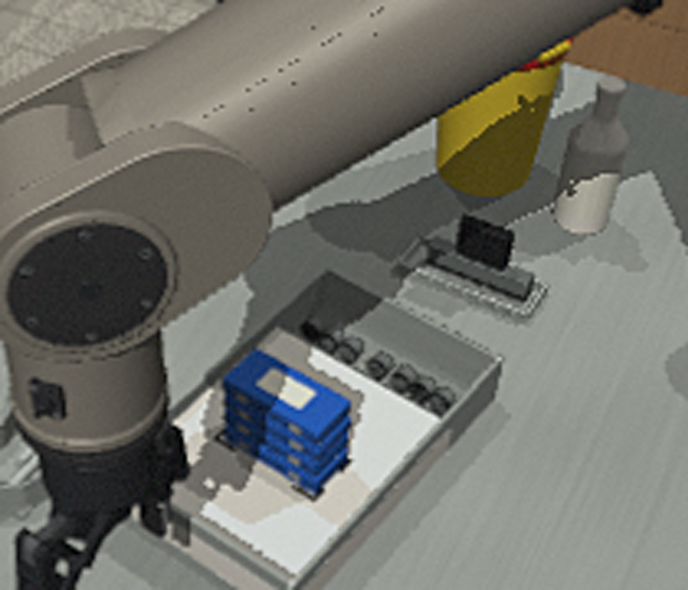

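The view shows four cases piled squarely within the marks, the caps in the trough, the scraper standing in its tray, and the arm clear of everything. Handing in.

```bash
python3 -c "
from station import env
print(env.finish_job())"
```

```text
the job is handed in; nothing more can be done
None
```

I handed the job in at about 32 s of the 208 s allowed; my last pictures show all 7 caps in the trough, the scraper standing in its tray and all 4 cases piled within about 3 mm of the marked centre, but the hand-in returned no verdict.

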